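# Screw down the dry-block heater's hold-down screw

### The job

Take the long hold-down screw (the one with the broad ribbed round head) out of the white holder, lower it into the deep well in the middle of the heater's aluminium block and screw it in clockwise, starting the thread by feel, until its flange sits flush on the block, no more than finger-tight; then let go. Go gently: a screw pushed or turned hard against the thread, or dropped down the well, crosses and spoils it. Leave the other two pieces in the holder and everything else on the bench where it is.

Things in the scene. Friction and masses are not known exactly. Their poses are not given: they have to be found in the camera images.
- screw_head (a point): centre of the screw's ribbed round steel head (30 mm diameter, 44 mm tall), to be grasped from above. The screw stands upright in the holder; about 0.16 kg, 114 mm long, its own z runs up its axis towards the head. Right under the head (22 mm below this point) is the upper face of a flange 37 mm in diameter, 4 mm thick. Any grasp direction will do: the head is round
- screw_seat (a point): centre of the underside of the screw's flange, 26 mm below screw_head; it lies on the block's top when the screw is home. Below it: a smooth shank 21 mm in diameter, 40 mm long with a tapered lower end, then a nose 11 mm in diameter. The nose ends 66 mm below this point
- screw_lug (a point): point on the screw's axis level with its male thread: two opposite round lugs on the nose along the screw's own x, 3.4 mm thick, 21 mm over their tips; 61.5 mm below screw_seat, 4.5 mm above the lower end of the nose
- well (a point): centre of the mouth of the deep well, level with the flat top of the heater's aluminium block (150 x 120 mm, top 95 mm above the table); z up. The well is upright, 24 mm in diameter, 3 mm chamfer at the mouth, 78 mm deep. All is rigid: over 20 N between screw and heater on the way in spoils the thread (a push of 3 to 8 N is plenty), over 160 N once home overtightens it
- thread (a point): on the well's axis, 50.6 mm below its mouth, where the right-handed two-start female thread begins: two round ridges 3.6 mm thick, reaching 3.8 mm in from the wall, starting opposite each other and winding down 300 degrees. Lead 18 mm: a clockwise turn (from above) sinks the screw 2.9 mm per radian. The angle of the starts changes every time and is not measured (not given by this point)
- heater: the dry-block heater, fixed, white case 230 x 160 x 62 mm; origin on the table under the well, x from control panel to block. A straight push never passes the thread: the lugs stop on the ridges, the flange still 6 to 15 mm above the block. From there 100 to 290 degrees clockwise under a light push catch the thread and bring the flange home. Let go, the screw does not turn back
- holder: white plastic holder, fixed, 70 x 250 x 85 mm, origin on the table under its middle; three holes 27 mm wide along its y at -80, 0 and +80 mm, in which the screw and two other pieces hang by their flanges in any order
- plug_mid (a point): middle of the blanking plug in the holder (flange 37 mm, black ball knob 26 mm wide on a thin neck, top 39 mm above the holder); leave it alone
- pin_mid (a point): middle of the lifting pin in the holder (flange 37 mm, slim aluminium grip 14 mm wide, top 38 mm above the holder); leave it alone
- vial: small amber jar, 32 mm wide, 50 mm tall, origin under its centre; leave it alone
- beaker: glass beaker, 70 mm wide, 85 mm tall, origin under its centre; leave it alone
- reagent: white bottle, 64 mm wide, 130 mm tall, origin under its centre; leave it alone
Not all that is in view belongs to the job. Leave any blue or orange look-alike of the part that bears screw_head alone.

How it is judged:
By the outcome, as a careful person would: the job done as asked, in the order asked, and still so for the second after the job is handed in, with the robot touching nothing.
It also fails if it takes over 70 s, if anything falls off the work surface, if the arm or the gripper's body presses on something with over 40 N, if the wrist force passes 120 N, or if a joint passes its speed limit or range.

### The arm

A 6-joint arm with a two-finger parallel gripper is mounted at the origin on the work surface. World frame = base frame: x ahead of the robot, y to its left, z up, the work surface at z = 0. Lengths are in m, angles in rad, forces in N, time in s.
With the tool pointing down it reaches from about 0.275 to 0.725 m from the base axis. Payload 15.9 kg.
Tool frame: the origin (TCP) lies midway between the tips of the shut fingers; the grasp point (between the pads) lies 19 mm behind it; z points along the fingers, y is the direction in which the jaws open and shut (so a half turn about z gives the same grasp; the last joint's range is limited). The gripper opens to 85 mm and grips with 20 to 120 N. Pads are 22 mm wide; open, the fingers measure 114 mm over their backs; the gripper's body (76 mm by 85 mm) begins 54 mm behind the grasp point. The pads swing forward as they close: fully open they stand 13 mm farther back than shut.
Start: joints at [1.109, 0.213, -0.034, 1.323, 0, 1.571], TCP at [0.223, 0.448, 0.231] pointing down, gripper open.
Joint ranges: [-2.98, 2.98], [-0.74, 1.72], [-1.14, 1.35], [-2.1, 2.04], [-1.57, 1.44], [-3.14, 3.14]. Speed limits (rad/s): [1.89, 1.89, 2.39, 2.57, 3.14, 3.14].

### API

Orientations are given as a rotation vector (axis times angle).
In Python, from plant import monitor, viewer, ticket gives the robot as it stands. The module is installed in compiled form; this text tells all that it offers.
- The arm moves only by the shell command python3 -m creep 'ROWS' [FORCE]. ROWS is JSON, a list of rows, each a list of 3 entries, a list of its own where there are three numbers: the closure, from 0 (fully open) to 1 (shut), then the shift along the tool's x, y, z in cm, then the turn about the tool's z in rad. In form: [[claw, [dx, dy, dz], roll], ...]. A call has 1 to 20 rows; each row shifts and turns the commanded pose from where the row before left it, along the tool's axes as they then stand; what a row does not reach is not made up. A row lasts 1/8 s, in which the tool goes at most 62.5 mm and 10.7 degrees, less where a joint would pass 70% of its speed; a pose out of reach is approached as far as the arm can. A call is refused whole if a number of a shift passes 6.25 or a number of a turn 0.188, either way. A call with a gripper value outside its range is refused whole. The fingers move at their own pace and stop on an object; FORCE is the grip in N (left out, the last holds). Time passes only in rows, so rows that do not move let the fingers close. It gives the time, the measured TCP pose, the force and the opening at its end, in the units of the state.
- monitor.sense(): the state, without advancing time (a new reading comes with each control period).
- viewer.snapshot(name): name is "scene" or "top" or "wrist"; returns a dict with "pixels" (400x640x3 uint8, red, green, blue), "mtx" (3x3 intrinsics, pixels), "cam_to_world" (4x4, takes a point from camera to world coordinates). Camera axes: x right, y up, looking along -z (the intrinsics and any distortion apply to the point x, -y, -z); pixel columns grow to the right and rows downward; lengths in m; the calibration is good to about 2 mm. A picture is of the moment at which its call begins. There is no depth.
- ticket.job_done(): hands the job in, once; it reports no verdict.
Trained networks look in a picture, given as the dict that the camera call returned (one of the last four; its "shot" number tells which), for a name from the list of things; names that differ only in an ending like _2 or _b are one class to them, and where a whole thing is asked for, a point or a joint stands for the part that bears it (a point fixed in the world has none). Each returns a list of dicts, best first, with "score" (0 to 1); they miss things now and then, are a little off and sometimes report something else, mostly with a low value. They report only what shows in the picture. A call takes as long as a camera call. They do not tell look-alikes from the thing itself.
- viewer.trace(target, picture): "mask" (400x640 bool, what is visible of it) and "bbox" ([centre column, centre row, width, height] in pixels, round what is visible of it).
The state is a dict: "clock": time; "joint_pos": joint angles; "qvel": joint speeds; "effort": joint torques, N m; "eef_pos": TCP position; "tool_rot": TCP orientation; "contact_force": force on the tool from outside, world axes, zero at the start; "ft_torque": the same for the moment, N m; "grip_width": finger opening in m.
Only numpy, scipy, OpenCV 4.12 (cv2) and the standard library are available. Lean on these libraries where they do the work, as an engineer would, in place of code of your own. Each camera call takes 0.05 s, during which the arm holds its last target.

## Working session

There is one attempt and no reset: what is moved stays moved. The work goes in short steps, Python scripts to look and compute and a shell command to move; the robot and the scene stay as the last step left them, time stands still between calls to the robot, and variables do not carry over. Pictures are saved under pics/ and viewed, and the job is handed in when it is done.

```bash
mkdir -p pics; cat > h.py <<'E'
import numpy as np,cv2
from plant import monitor,viewer,ticket
def snap(n,f):
    p=viewer.snapshot(n); cv2.imwrite('pics/'+f,p['pixels'][:,:,::-1]); return p
def ray(p,u,v):
    K=np.array(p['mtx']);T=np.array(p['cam_to_world'])
    d=np.linalg.inv(K)@[u,v,1]; d=T[:3,:3]@[d[0],-d[1],-d[2]]
    return T[:3,3],d
def atz(p,u,v,z):
    o,d=ray(p,u,v); return o+d*(z-o[2])/d[2]
def proj(p,X):
    T=np.array(p['cam_to_world']);c=T[:3,:3].T@(np.array(X)-T[:3,3])
    q=np.array(p['mtx'])@[c[0],-c[1],-c[2]]; return q[:2]/q[2]
E
python3 - <<'E'
from h import *
s=monitor.sense(); print(s)
for n in ['scene','top','wrist']:
    p=snap(n,n+'0.png'); print(n,[k for k in p],np.round(p['mtx'],1).tolist(),np.round(p['cam_to_world'],3).tolist())
    for t in ['screw_head','holder','heater','plug_mid','pin_mid','well']:
        try:
            for r in viewer.trace(t,p)[:3]: print(t,round(r['score'],2),np.round(r['bbox'],1))
        except Exception as e: print(t,e)
E
```

```text
{'clock': 0.0, 'joint_pos': array([ 1.10899049e+00,  2.13338192e-01, -3.50359458e-02,  1.32351602e+00,
        1.63001918e-05,  1.57081937e+00]), 'qvel': array([ 1.63038343e-03,  8.91889273e-05,  4.61315558e-05, -1.59108681e-03,
       -3.95861512e-05, -9.50368933e-04]), 'effort': array([ 4.30083282e-04, -6.86166501e+01,  4.87118661e+01,  1.71468366e-02,
        6.06312688e-05,  6.21703043e-05]), 'eef_pos': array([0.22262786, 0.44732499, 0.23083433]), 'tool_rot': array([-7.18948347e-01, -3.05794743e+00,  1.66659276e-03]), 'contact_force': array([-0.4179627 ,  0.65807071, -0.37766591]), 'ft_torque': array([-0.00205044, -0.00772977, -0.00603672]), 'grip_width': 0.08566794791327369}
scene ['pixels', 'mtx', 'cam_to_world', 'shot'] [[380.1, 0.0, 320.6], [0.0, 380.1, 200.6], [0.0, 0.0, 1.0]] [[0.277, -0.539, 0.796, 1.242], [0.961, 0.161, -0.226, -0.167], [-0.006, 0.827, 0.562, 0.535], [0.0, 0.0, 0.0, 1.0]]
screw_head 0.84 [175.4 188.1  20.6  34.9]
screw_head 0.78 [229.9 174.1  15.9  32.1]
screw_head 0.73 [209.1 205.3  21.9  47.4]
holder 0.76 [209.4 223.8 129.9  82.1]
heater 0.76 [360.9 195
[... 299 characters left out ...]
, [0.001, 0.208, 0.978, 1.006], [0.0, 0.0, 0.0, 1.0]]
screw_head 0.79 [449.8 262.   22.6  16.7]
screw_head 0.73 [414.1 215.3  19.5  14.4]
screw_head 0.73 [394.4 273.2  13.4  17.5]
holder 0.58 [407.9 217.8 118.1  58.7]
heater 0.81 [261.5 245.1  93.7 111.2]
heater 0.3 [413.1 213.4  19.4  15.7]
plug_mid 0.7 [447.6 206.1  17.6  18. ]
pin_mid 0.46 [377.  223.1  19.3  18.9]
well 0.63 [261.8 245.8  92.1 115.4]
wrist ['pixels', 'mtx', 'cam_to_world', 'shot'] [[298.3, 0.0, 320.2], [0.0, 298.3, 198.3], [0.0, 0.0, 1.0]] [[0.445, -0.85, -0.28, 0.15], [0.896, 0.423, 0.139, 0.483], [0.001, -0.313, 0.95, 0.373], [0.0, 0.0, 0.0, 1.0]]
heater 0.59 [198.4 374.  104.1  51.4]
well 0.98 [196.8 373.  107.   54. ]
```

View pics/scene0.png

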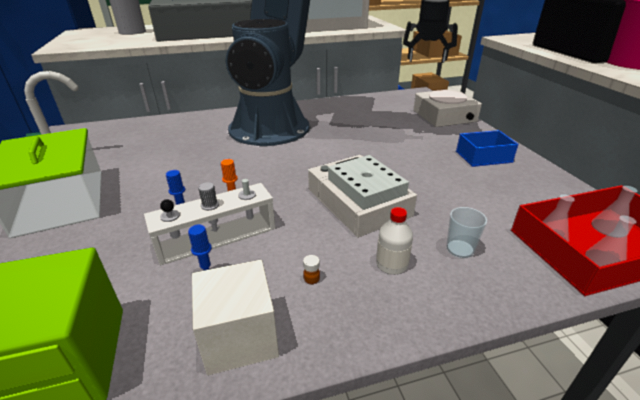

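View pics/top0.png

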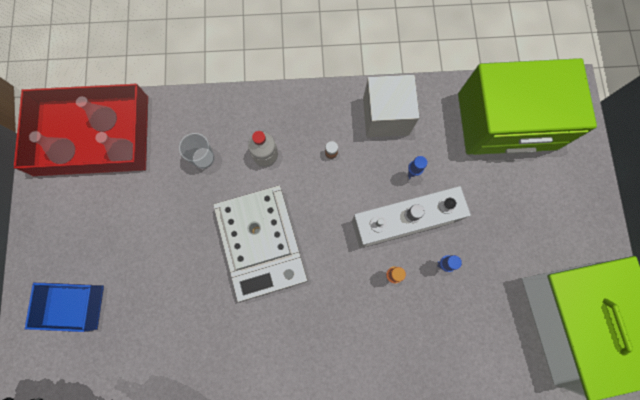

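The screw (grey ribbed head) hangs in the holder's middle hole: top view (416,212), scene (208,195). The plug is at (450,203) and the pin at (377,224) in the top view. The well is at about (254,228), and the blue and orange ones are decoys.

```bash
python3 - <<'E'
from h import *
P={}
for n in ['top','scene']:
    p=snap(n,n+'1.png');P[n]=p
    im=cv2.imread('pics/'+n+'1.png')
    c=[(416,212),(254,228)] if n=='top' else [(208,195),(366,175)]
    cr=[cv2.resize(im[y-30:y+30,x-40:x+40],None,fx=8,fy=8,interpolation=cv2.INTER_CUBIC)[:, :] for x,y in c]
    cv2.imwrite(f'pics/z_{n}.png',cv2.resize(np.vstack(cr),(400,600)))
    for r in viewer.trace('screw_head',p):
        m=r['mask'];ys,xs=np.nonzero(m)
        print(n,round(r['score'],2),np.round(r['bbox'],1),xs.min(),xs.max(),ys.min(),ys.max())
        if n=='top':print(atz(p,r['bbox'][0],r['bbox'][1],.12).round(4))
p=P['top']
for z in(.111,.133):print(atz(p,416,212,z))
print('plug',atz(p,450,203,.12),'pin',atz(p,377,224,.12))
print('well',atz(p,254,228,.095))
for n in P: print(n,proj(P[n],atz(p,254,228,.095)))
# heater block corners estimates
E
```

```text
top 0.78 [416.6 168.3  19.3  22.7] 408 425 156 175
[ 0.6516 -0.2234  0.12  ]
top 0.77 [448.2 262.9  26.8  14.1] 437 461 255 271
[ 0.4428 -0.2679  0.12  ]
top 0.71 [394.9 275.3  17.6  13.4] 386 406 267 283
[ 0.4234 -0.154   0.12  ]
top 0.63 [413.3 214.7  17.   17.2] 404 424 204 222
[ 0.5489 -0.2055  0.12  ]
scene 0.81 [209.6 207.2  18.8  47.9] 199 218 182 230
scene 0.69 [175.4 188.1  20.6  37.6] 166 184 170 203
scene 0.66 [230.2 174.4  14.4  28.9] 221 236 159 190
scene 0.59 [199.1 245.4  21.4  45.8] 188 211 224 269
[ 0.55598412 -0.21412085  0.111     ]
[ 0.55222637 -0.20858323  0.133     ]
plug [ 0.57008698 -0.28721829  0.12      ] pin [ 0.53307415 -0.12595342  0.12      ]
well [0.54270111 0.14006059 0.095     ]
top [254. 228.]
scene [365.98277147 173.45031782]
```

```bash
python3 - <<'E'
import cv2
a=cv2.imread('pics/top1.png')
cv2.imwrite('pics/zt.png',cv2.resize(a[170:310,200:480],(800,400),interpolation=cv2.INTER_CUBIC))
a=cv2.imread('pics/scene1.png')
cv2.imwrite('pics/zs.png',cv2.resize(a[140:260,140:420],(800,343),interpolation=cv2.INTER_CUBIC))
E
```

```text
(no output)
```

View pics/zt.png

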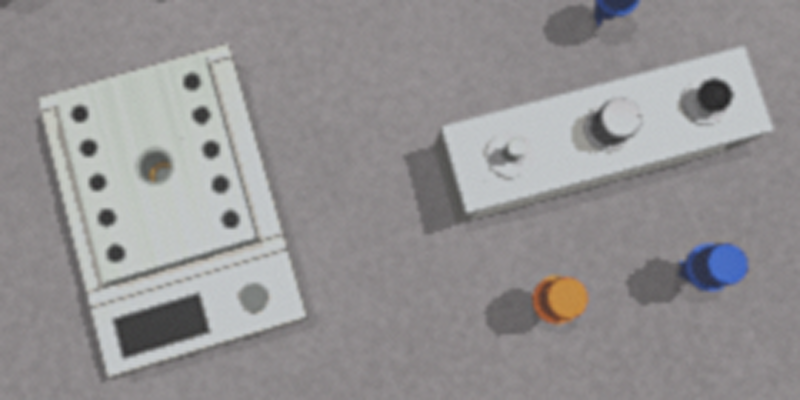

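View pics/zs.png

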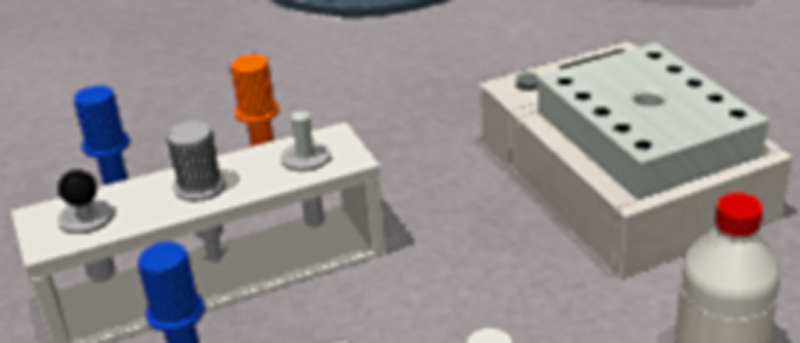

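Measured positions:
- **Screw:** about (0.552, -0.208).
- **Well:** about (0.542, 0.140), consistent between the two cameras to about 2 mm.

I'll turn the wrist back first, so there is clockwise travel left for the screwing. Then I'll hover over the well for a close look.

```bash
cat >> h.py <<'E'
from scipy.spatial.transform import Rotation as R
def st():
    s=monitor.sense();print('t',round(s['clock'],2),'tcp',s['eef_pos'].round(4),'q',s['joint_pos'].round(3),'F',s['contact_force'].round(1),'M',s['ft_torque'].round(2),'w',round(s['grip_width'],4));return s
def togo(X,s=None):
    s=s or monitor.sense(); M=R.from_rotvec(s['tool_rot']).as_matrix()
    print('shift cm',(M.T@(np.array(X)-s['eef_pos'])*100).round(2),'tool z',M[:,2].round(4),'y',M[:,1].round(3))
E
python3 -m creep '[[0,[0,0,0],-0.1875],[0,[0,0,0],-0.1875],[0,[0,0,0],-0.1875],[0,[0,0,0],-0.1875],[0,[0,0,0],-0.1875],[0,[0,0,0],-0.1875],[0,[0,0,0],-0.1875],[0,[0,0,0],-0.1875],[0,[0,0,0],-0.1875],[0,[0,0,0],-0.1875],[0,[0,0,0],-0.1875],[0,[0,0,0],-0.1875],[0,[0,0,0],-0.1875],[0,[0,0,0],-0.1875],[0,[0,0,0],-0.1875],[0,[0,0,0],-0.1875]]'
python3 - <<'E'
from h import *
s=st();togo([.542,.14,.25],s);togo([.552,-.21,.25],s)
E
```

```text
clock: 3.25
eef_pos: [0.2228, 0.4476, 0.2313]
tool_rot: [3.003, -0.924, 0.0]
contact_force: [-0.4, -0.4, -0.4]
grip_width: 0.0853
t 3.25 tcp [0.2228 0.4476 0.2313] q [ 1.109  0.213 -0.034  1.324 -0.    -1.435] F [-0.4 -0.4 -0.4] M [0.   0.03 0.03] w 0.0853
shift cm [43.69  7.48 -1.87] tool z [ 0. -0. -1.] y [-0.562 -0.827  0.   ]
shift cm [64.2  35.86 -1.87] tool z [ 0. -0. -1.] y [-0.562 -0.827  0.   ]
```

```bash

python3 -m creep '[[0,[3.6,0.6,-0.15],0],[0,[3.6,0.6,-0.15],0],[0,[3.6,0.6,-0.15],0],[0,[3.6,0.6,-0.15],0],[0,[3.6,0.6,-0.15],0],[0,[3.6,0.6,-0.15],0],[0,[3.6,0.6,-0.15],0],[0,[3.6,0.6,-0.15],0],[0,[3.6,0.6,-0.15],0],[0,[3.6,0.6,-0.15],0],[0,[3.6,0.6,-0.15],0],[0,[3.6,0.6,-0.15],0],[0,[0,0,0],0]]'
python3 - <<'E'
from h import *
s=st();togo([.542,.14,.25],s)
p=snap('wrist','w1.png');print(proj(p,[.542,.14,.095]),p['cam_to_world'])
E
```

```text
clock: 4.88
eef_pos: [0.5389, 0.1416, 0.2489]
tool_rot: [2.998, -0.937, -0.0]
contact_force: [0.3, -0.2, -0.2]
grip_width: 0.0851
t 4.88 tcp [0.5389 0.1416 0.2489] q [ 0.257  0.333  0.169  1.407 -0.    -2.279] F [ 0.3 -0.2 -0.2] M [-0.04  0.01 -0.03] w 0.0851
shift cm [ 0.35 -0.05 -0.11] tool z [-2.e-04 -3.e-04 -1.e+00] y [-0.57  -0.822  0.   ]
[319.34565555 178.52004637] [[-5.69036425e-01  7.81064585e-01  2.57168547e-01  6.04118679e-01]
 [-8.22312312e-01 -5.40460457e-01 -1.78058852e-01  9.59785157e-02]
 [-8.60325995e-05 -3.12794835e-01  9.49820711e-01  3.90919820e-01]
 [ 0.00000000e+00  0.00000000e+00  0.00000000e+00  1.00000000e+00]]
```

View pics/w1.png

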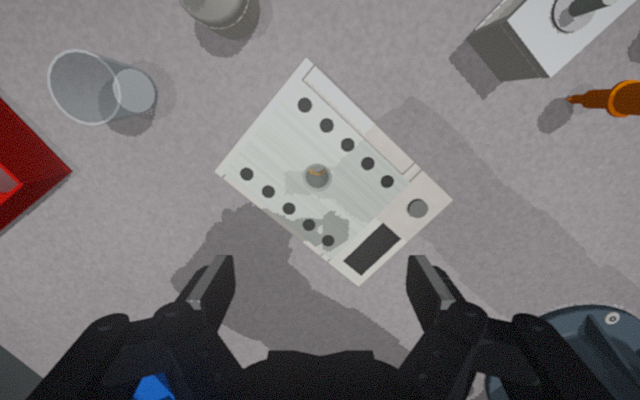

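The well shows at (317,176) in the wrist view, with both fingers below it. I'll fit the rim precisely.

```bash

python3 - <<'E'
from h import *
p=snap('wrist','w2.png')
a=p['pixels'][:,:,::-1]
cv2.imwrite('pics/w2z.png',cv2.resize(a[150:200,285:350],None,fx=12,fy=12,interpolation=cv2.INTER_CUBIC)[:600])
g=cv2.cvtColor(a,cv2.COLOR_BGR2GRAY)[150:200,285:350]
s=monitor.sense();print('TCP projects to',proj(p,s['eef_pos']))
print(atz(p,317.5,176.5,.095))
# expected radius px
c=atz(p,317.5,176.5,.095)
print(proj(p,c+[.015,0,0]),proj(p,c+[0,.015,0]))
E
```

```text
TCP projects to [319.0592025  257.95460853]
[0.54392152 0.14133185 0.095     ]
[309.00079947 164.57954218] [305.52841466 184.55749545]
```

View pics/w2z.png

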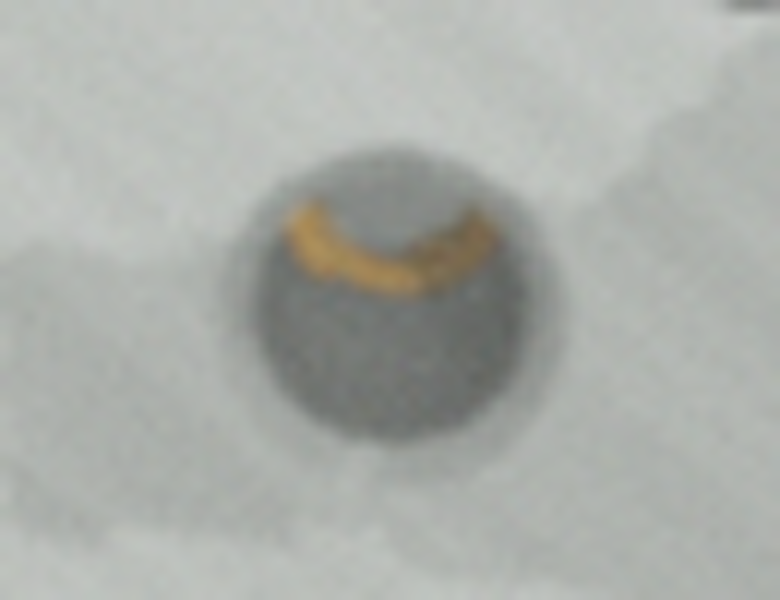

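```bash

python3 - <<'E'
from h import *
p=snap('wrist','w3.png')
print('well wrist',atz(p,317.46,175.4,.095))
P=viewer.snapshot('top');print('well top',atz(P,254.25-.3,228.45-.3,.095)); print('head top',atz(P,417.5,211.5,.133))
S=viewer.snapshot('scene');print('well scene',atz(S,366.8,174.4,.095),)
s=st();togo([.552,-.209,.25],s)
E
```

```text
well wrist [0.54437149 0.14136402 0.095     ]
well top [0.54237568 0.1401779  0.095     ]
head top [ 0.55312396 -0.21186812  0.133     ]
well scene [0.54726173 0.1402452  0.095     ]
t 5.12 tcp [0.5372 0.1438 0.2495] q [ 0.262  0.33   0.166  1.407  0.    -2.278] F [-0.4 -0.  -0.2] M [0.02 0.05 0.05] w 0.0854
shift cm [21.22 28.23 -0.06] tool z [ 1.e-04  1.e-04 -1.e+00] y [-0.567 -0.824 -0.   ]
```

```bash

python3 -m creep '[[0,[1.77,2.35,0],0],[0,[1.77,2.35,0],0],[0,[1.77,2.35,0],0],[0,[1.77,2.35,0],0],[0,[1.77,2.35,0],0],[0,[1.77,2.35,0],0],[0,[1.77,2.35,0],0],[0,[1.77,2.35,0],0],[0,[1.77,2.35,0],0],[0,[1.77,2.35,0],0],[0,[1.77,2.35,0],0],[0,[1.77,2.35,0],0],[0,[0,0,0],0],[0,[0,0,0],0]]'
python3 - <<'E'
from h import *
s=st()
p=snap('wrist','w4.png');print(proj(p,[.553,-.211,.133]),proj(p,s['eef_pos']))
for r in viewer.trace('screw_head',p):print(r['score'],r['bbox'])
E
```

```text
clock: 6.88
eef_pos: [0.5525, -0.2086, 0.2493]
tool_rot: [-3.0, 0.933, 0.0]
contact_force: [0.1, -0.2, -0.7]
grip_width: 0.0851
t 6.88 tcp [ 0.5525 -0.2086  0.2493] q [-0.361  0.407  0.277  1.441  0.    -2.9  ] F [ 0.1 -0.2 -0.7] M [-0.   -0.02  0.02] w 0.0851
[321.68229224 190.73038203] [319.46198004 256.55543826]
0.86 [321.5, 179.4, 34.6, 45.9]
0.8 [273.3, 64.1, 45.8, 45.4]
0.8 [347.1, 279.6, 33.8, 71.2]
0.67 [431.5, 219.0, 50.7, 53.8]
```

View pics/w4.png

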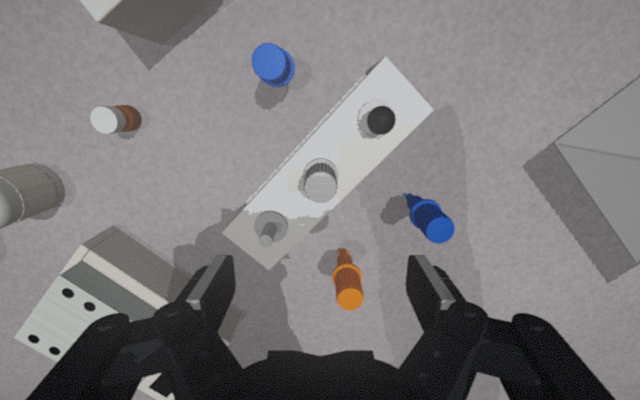

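```bash

python3 - <<'E'
from h import *
a=cv2.imread('pics/w4.png')
cv2.imwrite('pics/w4z.png',cv2.resize(a[150:215,290:355],None,fx=9,fy=9,interpolation=cv2.INTER_CUBIC))
E
```

```text
(no output)
```

View pics/w4z.png

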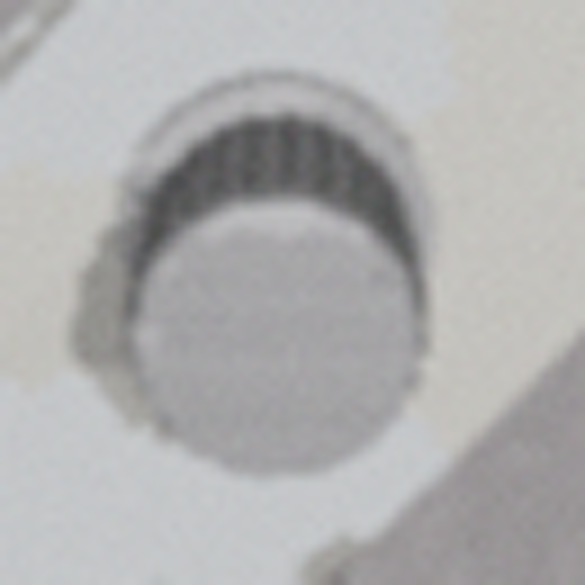

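```bash

python3 - <<'E'
from h import *
p=viewer.snapshot('wrist')
c=atz(p,320.67,186.8,.133);print('head wrist',c,298.3*.03/ (p['cam_to_world'][2][3]-.133)*.95)
s=st();
for X in ([c[0],c[1],.15],[c[0],c[1],.098]):togo(X,s)
togo([.553,-.212,.15])
E
```

```text
head wrist [ 0.55663041 -0.21216261  0.133     ] 32.88282110378674
t 7.03 tcp [ 0.5526 -0.2086  0.2495] q [-0.361  0.407  0.277  1.441  0.    -2.9  ] F [-0.6  0.8  0. ] M [ 0.01  0.02 -0.  ] w 0.0852
shift cm [0.54 0.07 9.95] tool z [ 2.e-04  0.e+00 -1.e+00] y [-0.566 -0.824 -0.   ]
shift cm [ 0.54  0.07 15.15] tool z [ 2.e-04  0.e+00 -1.e+00] y [-0.566 -0.824 -0.   ]
shift cm [0.23 0.26 9.95] tool z [ 2.e-04  0.e+00 -1.e+00] y [-0.566 -0.824 -0.   ]
```

```bash

python3 -m creep '[[0,[0.2,0.05,2],0],[0,[0.2,0.05,2],0],[0,[0,0.05,2],0],[0,[0,0,2],0],[0,[0,0,2],0],[0,[0,0,2],0],[0,[0,0,1.5],0],[0,[0,0,1.0],0],[0,[0,0,1.0],0],[0,[0,0,0],0],[0,[0,0,0],0]]' 30
python3 - <<'E'
from h import *
s=st();togo([.555,-.212,.094])
p=snap('wrist','w5.png')
E
```

```text
clock: 8.4
eef_pos: [0.5552, -0.2131, 0.0948]
tool_rot: [3.0, -0.933, 0.001]
contact_force: [-0.3, -0.3, -0.4]
grip_width: 0.0856
t 8.4 tcp [ 0.5552 -0.2131  0.0948] q [-0.367  0.463 -0.032  1.075 -0.    -2.905] F [-0.3 -0.3 -0.4] M [-0.02 -0.06  0.02] w 0.0856
shift cm [-0.08 -0.08  0.08] tool z [ 6.e-04 -2.e-04 -1.e+00] y [-0.567 -0.823 -0.   ]
```

View pics/w5.png

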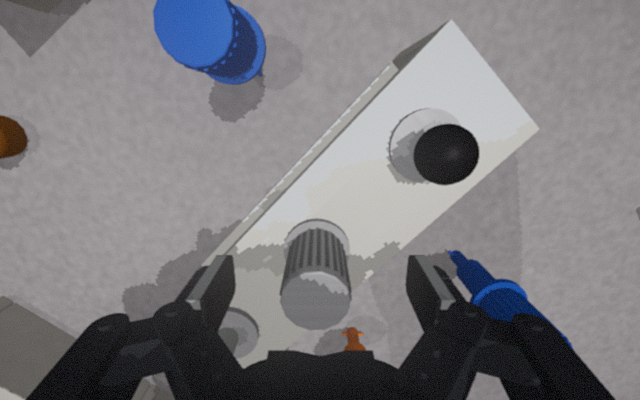

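The head sits between the open fingers at column 317, against a jaw centre at about 320. Closing now.

```bash

python3 -m creep '[[0.3,[0,0,0],0],[0.5,[0,0,0],0],[0.6,[0,0,0],0],[0.7,[0,0,0],0],[0.8,[0,0,0],0],[1,[0,0,0],0],[1,[0,0,0],0],[1,[0,0,0],0],[1,[0,0,0],0]]' 40
python3 - <<'E'
from h import *
s=st()
p=snap('wrist','w6.png')
E
```

```text
clock: 9.57
eef_pos: [0.5551, -0.213, 0.0946]
tool_rot: [-3.0, 0.933, -0.001]
contact_force: [-0.8, 2.0, 5.5]
grip_width: 0.0292
t 9.57 tcp [ 0.5551 -0.213   0.0946] q [-0.366  0.463 -0.032  1.075  0.    -2.905] F [-0.8  2.   5.5] M [0.32 0.15 0.01] w 0.0292
```

View pics/w6.png

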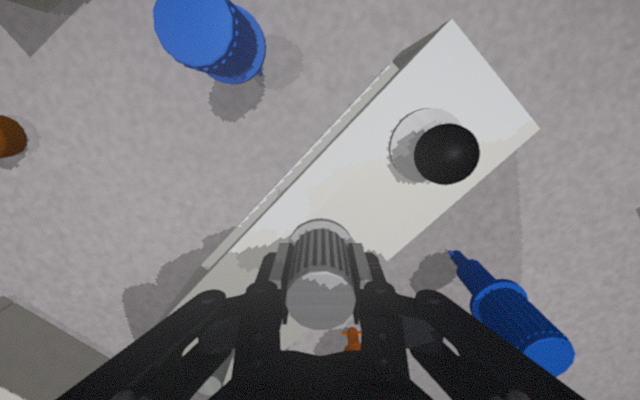

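```bash

python3 -m creep '[[1,[0,0,-0.3],0],[1,[0,0,-0.7],0],[1,[0,0,-1],0],[1,[0,0,-1.5],0],[1,[0,0,-1.5],0],[1,[0,0,-1.5],0],[1,[0,0,-1.5],0],[1,[0,0,-1.5],0],[1,[0,0,-1.5],0],[1,[0,0,-1],0],[1,[0,0,-0.7],0],[1,[0,0,-0.3],0],[1,[0,0,0],0]]' 50
python3 - <<'E'
from h import *
s=st()
p=snap('wrist','w7.png')
p=snap('scene','s7.png')
togo([.5435,.1408,s['eef_pos'][2]])
E
```

```text
clock: 11.25
eef_pos: [0.5549, -0.213, 0.2242]
tool_rot: [-3.0, 0.933, 0.0]
contact_force: [-0.2, 0.3, -1.9]
grip_width: 0.0293
t 11.25 tcp [ 0.5549 -0.213   0.2242] q [-0.367  0.415  0.226  1.382  0.    -2.905] F [-0.2  0.3 -1.9] M [0.   0.   0.06] w 0.0293
shift cm [-2.101e+01 -2.849e+01 -1.000e-02] tool z [-5.e-04  2.e-04 -1.e+00] y [-0.567 -0.823  0.   ]
```

View pics/w7.png

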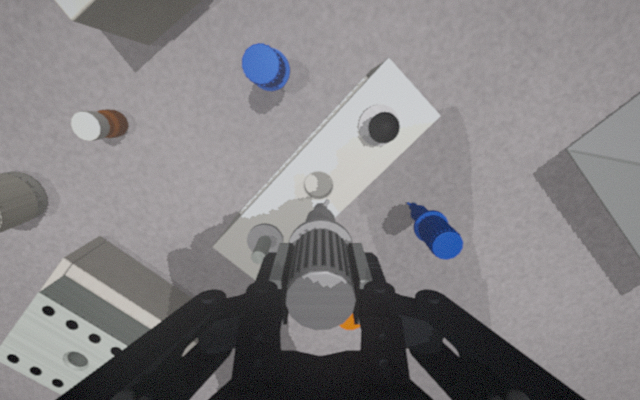

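View pics/s7.png

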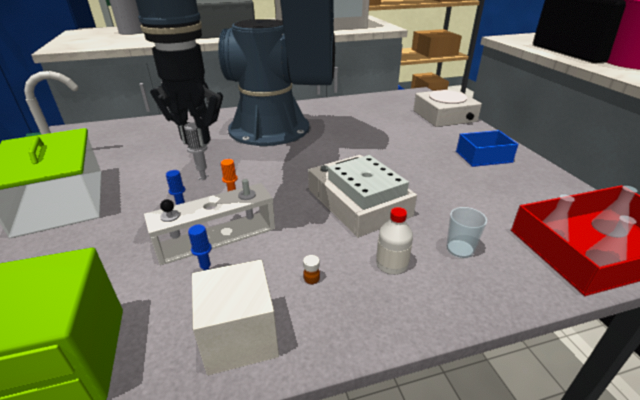

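The screw is lifted and the plug and pin are undisturbed. Next I'll check its offset and tilt in the hand.

```bash

python3 - <<'E'
from h import *
s=st()
p=snap('wrist','w8.png');M=R.from_rotvec(s['tool_rot']).as_matrix();t=s['eef_pos']
a=cv2.imread('pics/w8.png')
k=4;b=cv2.resize(a[180:340,240:400],None,fx=k,fy=k,interpolation=cv2.INTER_CUBIC)
b=b[:600]
th=np.linspace(0,6.3,60)
def circ(h,r,col,off=(0,0)):
    pts=[proj(p,t+M@[off[0]+r*np.cos(x),off[1]+r*np.sin(x),-h]) for x in th]
    pts=np.array([[(u-240+.5)*k,(v-180+.5)*k] for u,v in pts]).astype(int)
    cv2.polylines(b,[pts],False,col,1)
circ(.0384,.015,(0,0,255));circ(-.0056,.0185,(0,255,0));circ(-.0756,.0055,(255,0,0))
cv2.imwrite('pics/w8z.png',b)
for h in(.0384,-.0756):print(proj(p,t+M@[0,0,-h]),proj(p,t+M@[.001,0,-h]),proj(p,t+M@[0,.001,-h]))
E
```

```text
t 11.35 tcp [ 0.5548 -0.213   0.2239] q [-0.367  0.415  0.226  1.382  0.    -2.905] F [ 0.3  0.2 -2.2] M [ 0.02  0.01 -0.01] w 0.0289
[319.17784115 302.90551177] [319.1766992 300.8674421] [321.59756121 302.90735621]
[319.70199446 208.06227233] [319.70209629 206.85013218] [320.99031281 208.06314592]
```

View pics/w8z.png

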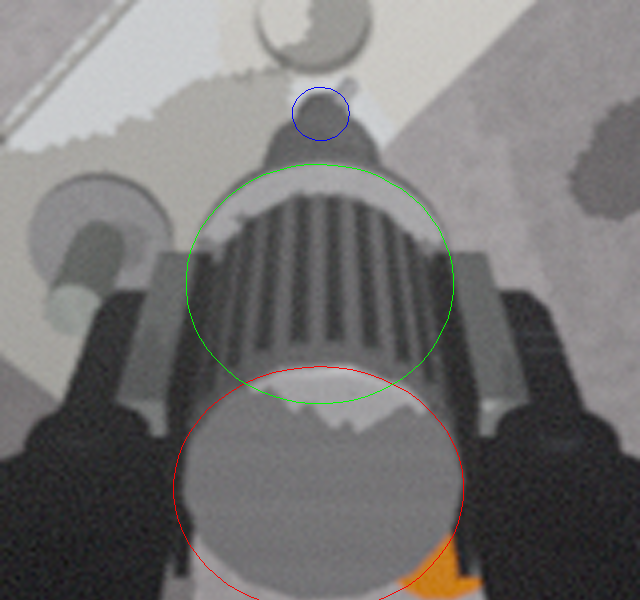

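The predicted outlines for the head, flange and nose fall on the picture, so the screw is coaxial with the TCP to about 1 mm and upright. Carrying it to the well now.

```bash

python3 -m creep '[[1,[-0.7,-1.0,0],0],[1,[-1.5,-2.0,0],0],[1,[-1.5,-2.0,0],0],[1,[-1.5,-2.0,0],0],[1,[-1.5,-2.0,0],0],[1,[-1.5,-2.0,0],0],[1,[-1.5,-2.0,0],0],[1,[-1.5,-2.0,0],0],[1,[-1.5,-2.0,0],0],[1,[-1.5,-2.0,0],0],[1,[-1.5,-2.0,0],0],[1,[-1.5,-2.0,0],0],[1,[-1.5,-2.0,0],0],[1,[-1.5,-2.0,0],0],[1,[-0.8,-1.5,0],0],[1,[0,0,0],0],[1,[0,0,0],0]]'
python3 - <<'E'
from h import *
s=st();togo([.5437,.1408,.19])
E
```

```text
clock: 13.52
eef_pos: [0.5437, 0.1404, 0.2242]
tool_rot: [2.999, -0.934, -0.0]
contact_force: [0.5, -0.1, -0.9]
grip_width: 0.0289
t 13.53 tcp [0.5437 0.1404 0.2242] q [ 0.253  0.343  0.122  1.35  -0.    -2.285] F [ 0.5 -0.1 -0.9] M [ 0.02  0.04 -0.01] w 0.0289
shift cm [-0.02 -0.03  3.42] tool z [-2.e-04 -3.e-04 -1.e+00] y [-0.568 -0.823  0.   ]
```

```bash

python3 -m creep '[[1,[0,0,0],-0.18],[1,[0,0,0],-0.18],[1,[0,0,0],-0.18],[1,[0,0,0],-0.18],[1,[0,0,1],0],[1,[0,0,1],0],[1,[0,0,1],0],[1,[0,0,0],0],[1,[0,0,0],0]]'
cat > ov.py <<'E'
from h import *
import sys
W=np.array([.5437,.1408,.095])
s=st();togo(W)
p=snap('wrist',sys.argv[1]);M=R.from_rotvec(s['tool_rot']).as_matrix();t=s['eef_pos']
a=cv2.imread('pics/'+sys.argv[1]);k=5;u0,v0=240,190
b=cv2.resize(a[v0:v0+120,u0:u0+160],None,fx=k,fy=k,interpolation=cv2.INTER_CUBIC)
cv2.imwrite('pics/r'+sys.argv[1],b)
th=np.linspace(0,6.3,60)
def circ(c,r,col):
    pts=[proj(p,c+np.array([r*np.cos(x),r*np.sin(x),0])) for x in th]
    cv2.polylines(b,[np.array([[(u-u0+.5)*k,(v-v0+.5)*k] for u,v in pts]).astype(int)],False,col,1)
circ(W,.015,(0,0,255));circ(W,.012,(0,0,255))
circ(t+M@[0,0,.0056],.0185,(0,255,0));circ(t+M@[0,0,.0756],.0055,(255,0,0))
cv2.imwrite('pics/z'+sys.argv[1],b)
E
python3 ov.py w9.png
```

```text
clock: 14.65
eef_pos: [0.5438, 0.1408, 0.1945]
tool_rot: [-3.136, -0.182, -0.0]
contact_force: [0.7, -0.0, -1.8]
grip_width: 0.0289
t 14.65 tcp [0.5438 0.1408 0.1945] q [ 0.253  0.349  0.055  1.277 -0.    -3.004] F [ 0.7 -0.  -1.8] M [ 0.05 -0.03 -0.  ] w 0.0289
shift cm [-0.01 -0.    9.95] tool z [ 1.e-04  0.e+00 -1.e+00] y [ 0.116 -0.993 -0.   ]
```

View pics/zw9.png

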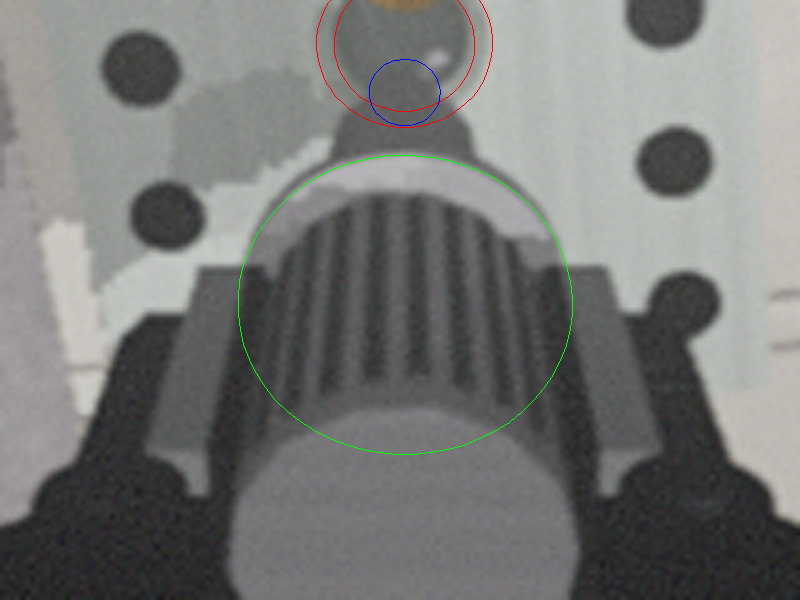

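View pics/rw9.png

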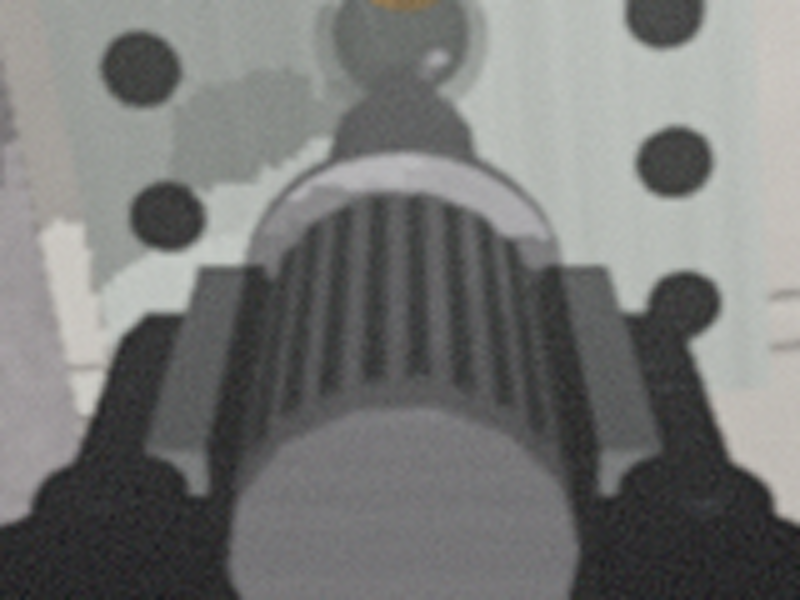

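In this view the rim sits about 1 px left of the prediction. That agrees with the earlier wrist estimate of (0.5444, 0.1414), so I'll shift by 0.6 mm and descend gently.

```bash

python3 -m creep '[[1,[-0.06,-0.06,0.5],0],[1,[0,0,0.5],0],[1,[0,0,0.5],0],[1,[0,0,0.5],0],[1,[0,0,0.15],0],[1,[0,0,0.15],0],[1,[0,0,0.15],0],[1,[0,0,0],0]]' 40
python3 - <<'E'
from h import *
s=st();
E
```

```text
clock: 15.7
eef_pos: [0.5431, 0.1413, 0.1698]
tool_rot: [3.136, 0.183, -0.0]
contact_force: [0.9, -0.4, -1.1]
grip_width: 0.0291
t 15.7 tcp [0.5431 0.1413 0.1698] q [ 2.550e-01  3.560e-01  3.000e-03  1.217e+00  0.000e+00 -3.004e+00] F [ 0.9 -0.4 -1.1] M [-0.    0.01 -0.03] w 0.0291
```

```bash
python3 -c "
from h import *
togo([.5443,.1414,.1698])"
python3 -m creep '[[1,[0.12,0.0,0],0],[1,[0,0,0.2],0],[1,[0,0,0.2],0],[1,[0,0,0.2],0],[1,[0,0,0],0]]' 40
python3 - <<'E'
from h import *
s=st();
E
```

```text
shift cm [ 0.12  0.01 -0.  ] tool z [-1.e-04 -0.e+00 -1.e+00] y [ 0.116 -0.993  0.   ]
clock: 16.32
eef_pos: [0.5441, 0.1414, 0.1636]
tool_rot: [3.136, 0.183, -0.001]
contact_force: [-0.5, 0.3, -2.0]
grip_width: 0.0291
t 16.32 tcp [0.5441 0.1414 0.1636] q [ 0.254  0.361 -0.006  1.204  0.    -3.004] F [-0.5  0.3 -2. ] M [ 0.   -0.01 -0.08] w 0.0291
```

```bash

python3 -m creep '[[1,[0,0,0.2],0],[1,[0,0,0.2],0],[1,[0,0,0.2],0],[1,[0,0,0.2],0],[1,[0,0,0.2],0],[1,[0,0,0],0]]' 
python3 - <<'E'
from h import *
s=st();
p=snap('wrist','w10.png')
E
```

```text
clock: 17.08
eef_pos: [0.5442, 0.1415, 0.1536]
tool_rot: [3.136, 0.183, -0.0]
contact_force: [0.7, 0.1, -1.5]
grip_width: 0.0286
t 17.07 tcp [0.5442 0.1415 0.1536] q [ 0.254  0.366 -0.025  1.18  -0.    -3.004] F [ 0.7  0.1 -1.5] M [ 0.01  0.01 -0.01] w 0.0286
```

View pics/w10.png

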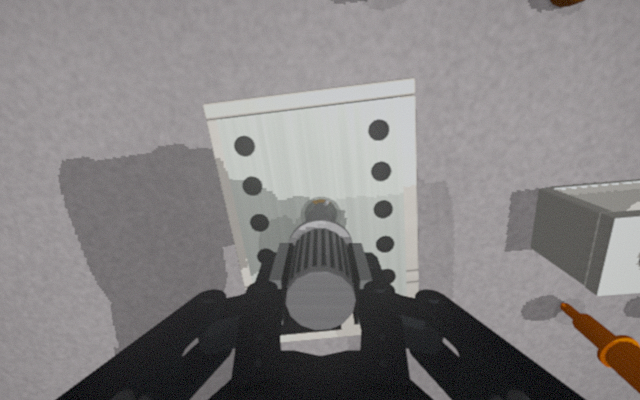

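The nose is inside the well without contact. Carrying on down.

```bash

python3 -m creep '[[1,[0,0,0.2],0],[1,[0,0,0.2],0],[1,[0,0,0.2],0],[1,[0,0,0.2],0],[1,[0,0,0.2],0],[1,[0,0,0],0]]' 
python3 - <<'E'
from h import *
s=st()
p=snap('wrist','w11.png'); a=cv2.imread('pics/w11.png')
cv2.imwrite('pics/w11z.png',cv2.resize(a[180:280,260:380],None,fx=6,fy=6,interpolation=cv2.INTER_CUBIC))
E
```

```text
clock: 17.88
eef_pos: [0.5442, 0.1414, 0.1436]
tool_rot: [3.136, 0.183, -0.0]
contact_force: [-0.2, 0.1, -2.3]
grip_width: 0.0293
t 17.88 tcp [0.5442 0.1414 0.1436] q [ 0.254  0.37  -0.044  1.157 -0.    -3.004] F [-0.2  0.1 -2.3] M [-0.01 -0.01  0.06] w 0.0293
```

View pics/w11z.png

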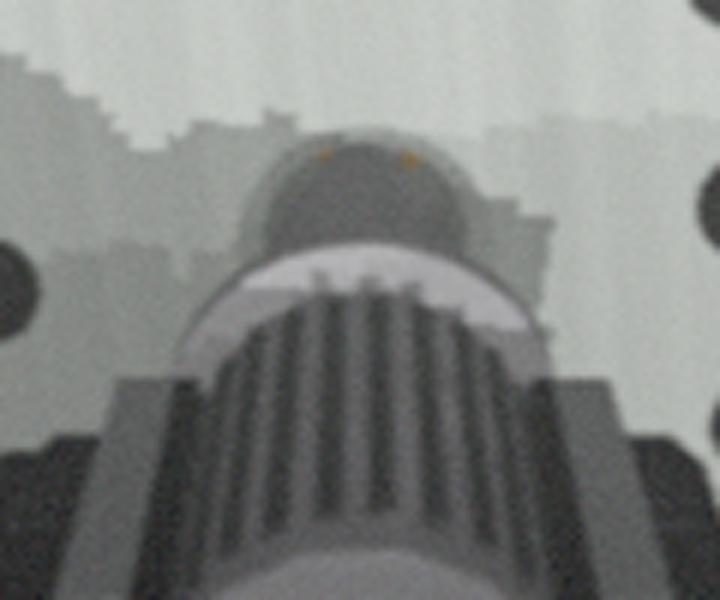

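The shank is centred in the rim (365 against 364), with no side force.

```bash

python3 -m creep '[[1,[0,0,0.2],0],[1,[0,0,0.2],0],[1,[0,0,0.2],0],[1,[0,0,0.2],0],[1,[0,0,0.2],0],[1,[0,0,0],0]]' 
python3 -c "
from h import *
st()"
python3 -m creep '[[1,[0,0,0.2],0],[1,[0,0,0.2],0],[1,[0,0,0.2],0],[1,[0,0,0.2],0],[1,[0,0,0.1],0],[1,[0,0,0],0]]' 
python3 -c "
from h import *
st()"

```

```text
clock: 18.68
eef_pos: [0.5442, 0.1414, 0.1336]
tool_rot: [3.136, 0.183, -0.0]
contact_force: [-0.1, 0.2, -1.1]
grip_width: 0.0283
t 18.68 tcp [0.5442 0.1414 0.1336] q [ 0.254  0.376 -0.062  1.133 -0.    -3.004] F [-0.1  0.2 -1.1] M [ 0.   -0.05 -0.02] w 0.0283
clock: 19.42
eef_pos: [0.5442, 0.1414, 0.1247]
tool_rot: [3.136, 0.183, -0.0]
contact_force: [0.2, -0.4, -2.4]
grip_width: 0.029
t 19.43 tcp [0.5442 0.1414 0.1247] q [ 0.254  0.381 -0.078  1.112 -0.    -3.004] F [ 0.2 -0.4 -2.4] M [-0.04 -0.03  0.  ] w 0.029
```

```bash

python3 -m creep '[[1,[0,0,0.1],0],[1,[0,0,0.1],0],[1,[0,0,0.1],0],[1,[0,0,0.05],0],[1,[0,0,0.05],0]]' 22
for i in 1 2 3; do :; done
python3 -c "
from h import *
st()"
python3 -m creep '[[1,[0,0,0.03],0],[1,[0,0,0.03],0],[1,[0,0,0.03],0]]'
python3 -m creep '[[1,[0,0,0.03],0],[1,[0,0,0.03],0],[1,[0,0,0.03],0]]'

```

```text
clock: 20.05
eef_pos: [0.5443, 0.1414, 0.1208]
tool_rot: [3.136, 0.183, 0.0]
contact_force: [-0.1, 0.2, -1.6]
grip_width: 0.0289
t 20.05 tcp [0.5443 0.1414 0.1208] q [ 0.254  0.383 -0.085  1.103 -0.    -3.004] F [-0.1  0.2 -1.6] M [ 0.01 -0.   -0.01] w 0.0289
clock: 20.42
eef_pos: [0.5443, 0.1415, 0.1199]
tool_rot: [-3.136, -0.183, -0.0]
contact_force: [0.7, -0.8, -2.1]
grip_width: 0.0288
clock: 20.8
eef_pos: [0.5443, 0.1414, 0.119]
tool_rot: [3.136, 0.183, 0.0]
contact_force: [0.7, -0.1, -1.5]
grip_width: 0.0292
```

```bash

python3 -m creep '[[1,[0,0,0.03],0],[1,[0,0,0.03],0]]'
python3 -m creep '[[1,[0,0,0.03],0],[1,[0,0,0.03],0]]'

```

```text
clock: 21.05
eef_pos: [0.5443, 0.1415, 0.1184]
tool_rot: [3.136, 0.183, 0.0]
contact_force: [0.2, -0.8, -1.6]
grip_width: 0.029
clock: 21.3
eef_pos: [0.5443, 0.1415, 0.1178]
tool_rot: [-3.136, -0.183, -0.0]
contact_force: [0.0, 0.9, -2.3]
grip_width: 0.0288
```

```bash

python3 -m creep '[[1,[0,0,0.03],0],[1,[0,0,0.03],0]]'

```

```text
clock: 21.55
eef_pos: [0.5443, 0.1415, 0.1172]
tool_rot: [-3.136, -0.183, -0.0]
contact_force: [-0.1, -0.1, -2.7]
grip_width: 0.0287
```

```bash

python3 -m creep '[[1,[0,0,0.03],0],[1,[0,0,0.03],0]]'

```

```text
clock: 21.8
eef_pos: [0.5443, 0.1414, 0.1166]
tool_rot: [3.136, 0.183, -0.0]
contact_force: [-0.6, 0.3, -2.2]
grip_width: 0.029
```

```bash

python3 -m creep '[[1,[0,0,0.03],0],[1,[0,0,0.03],0]]'

```

```text
clock: 22.05
eef_pos: [0.5442, 0.1414, 0.116]
tool_rot: [3.136, 0.183, -0.0]
contact_force: [0.1, -0.7, -1.8]
grip_width: 0.0289
```

```bash

python3 -m creep '[[1,[0,0,0.03],0],[1,[0,0,0.03],0]]'

```

```text
clock: 22.3
eef_pos: [0.5443, 0.1414, 0.1154]
tool_rot: [3.136, 0.183, 0.0]
contact_force: [-0.8, -0.0, -2.1]
grip_width: 0.0291
```

```bash

python3 -m creep '[[1,[0,0,0.03],0],[1,[0,0,0.03],0]]'

```

```text
clock: 22.55
eef_pos: [0.5443, 0.1415, 0.1148]
tool_rot: [-3.136, -0.183, -0.0]
contact_force: [-0.0, 0.5, -2.3]
grip_width: 0.0289
```

```bash

python3 -m creep '[[1,[0,0,0.03],0],[1,[0,0,0.03],0]]'

```

```text
clock: 22.8
eef_pos: [0.5443, 0.1414, 0.1142]
tool_rot: [3.136, 0.183, -0.0]
contact_force: [0.2, -0.4, -1.6]
grip_width: 0.0292
```

```bash

python3 -m creep '[[1,[0,0,0.03],0],[1,[0,0,0.03],0]]'

```

```text
clock: 23.05
eef_pos: [0.5443, 0.1415, 0.1136]
tool_rot: [-3.136, -0.183, 0.0]
contact_force: [-1.1, 0.5, -2.2]
grip_width: 0.029
```

```bash

python3 -m creep '[[1,[0,0,0.03],0],[1,[0,0,0.02],0]]'

```

```text
clock: 23.3
eef_pos: [0.5443, 0.1415, 0.1131]
tool_rot: [-3.136, -0.183, -0.0]
contact_force: [0.4, -1.4, -0.7]
grip_width: 0.029
```

```bash

python3 -m creep '[[1,[0,0,0.03],0],[1,[0,0,0],0]]'

```

```text
clock: 23.55
eef_pos: [0.5443, 0.1415, 0.1128]
tool_rot: [3.136, 0.183, -0.0]
contact_force: [-0.3, 0.0, -1.7]
grip_width: 0.0287
```

```bash

python3 -m creep '[[1,[0,0,0.03],0],[1,[0,0,0],0]]'

```

```text
clock: 23.8
eef_pos: [0.5443, 0.1415, 0.1125]
tool_rot: [-3.136, -0.183, -0.0]
contact_force: [-1.5, 0.1, -2.1]
grip_width: 0.029
```

```bash

python3 -m creep '[[1,[0,0,0.03],0],[1,[0,0,0.02],0]]'

```

```text
clock: 24.05
eef_pos: [0.5444, 0.1415, 0.1121]
tool_rot: [-3.136, -0.183, -0.0]
contact_force: [-0.6, -0.5, 1.8]
grip_width: 0.029
```

```bash

python3 -m creep '[[1,[0,0,0.03],0],[1,[0,0,0.02],0]]'

```

```text
clock: 24.3
eef_pos: [0.5445, 0.1415, 0.1119]
tool_rot: [-3.136, -0.183, -0.001]
contact_force: [-1.0, 0.3, 6.3]
grip_width: 0.0289
```

Contact came at TCP z 0.1122, with the flange about 7 mm above the block and a push of about 8 N. I expect roughly 2.5 rad clockwise to bring it home, following at 2.9 mm/rad.

```bash

python3 -m creep '[[1,[0,0,0.025],0.1],[1,[0,0,0.028],0.1],[1,[0,0,0.028],0.1]]'
python3 -c "
from h import *
st()"

```

```text
clock: 24.68
eef_pos: [0.5446, 0.1416, 0.111]
tool_rot: [-3.128, 0.293, -0.001]
contact_force: [-0.4, -0.4, 4.2]
grip_width: 0.0292
t 24.68 tcp [0.5446 0.1416 0.111 ] q [ 0.254  0.389 -0.102  1.079  0.    -2.701] F [-0.4 -0.4  4.2] M [-0.03  0.1   0.  ] w 0.0292
```

```bash

python3 -m creep '[[1,[0,0,0.029],0.1],[1,[0,0,0.029],0.1],[1,[0,0,0.029],0.1],[1,[0,0,0.029],0.1],[1,[0,0,0.029],0.1]]'
python3 -c "
from h import *
st()"

```

```text
clock: 25.3
eef_pos: [0.5446, 0.1416, 0.1096]
tool_rot: [-2.958, 1.057, -0.001]
contact_force: [1.2, -0.1, 4.7]
grip_width: 0.029
t 25.3 tcp [0.5446 0.1416 0.1096] q [ 0.254  0.39  -0.104  1.076  0.    -2.201] F [ 1.2 -0.1  4.7] M [ 0.11 -0.03  0.02] w 0.029
```

```bash

python3 -m creep '[[1,[0,0,0.029],0.1],[1,[0,0,0.029],0.1],[1,[0,0,0.029],0.1],[1,[0,0,0.029],0.1],[1,[0,0,0.029],0.1]]'
python3 -c "
from h import *
st()"

```

```text
clock: 25.92
eef_pos: [0.5448, 0.1416, 0.1082]
tool_rot: [-2.604, 1.756, -0.001]
contact_force: [1.0, 1.0, 4.6]
grip_width: 0.0288
t 25.93 tcp [0.5448 0.1416 0.1082] q [ 0.254  0.391 -0.106  1.072  0.    -1.701] F [1.  1.  4.6] M [ 0.19 -0.33  0.05] w 0.0288
```

```bash

python3 -m creep '[[1,[0,0,0.029],0.1],[1,[0,0,0.029],0.1],[1,[0,0,0.029],0.1],[1,[0,0,0.029],0.1]]'
python3 -c "
from h import *
st()"

```

```text
clock: 26.42
eef_pos: [0.545, 0.1416, 0.1071]
tool_rot: [-2.203, 2.238, -0.001]
contact_force: [2.1, 0.2, 4.2]
grip_width: 0.0292
t 26.43 tcp [0.545  0.1416 0.1071] q [ 0.254  0.392 -0.108  1.069 -0.    -1.301] F [2.1 0.2 4.2] M [-0.02 -0.55  0.01] w 0.0292
```

```bash

python3 -m creep '[[1,[0,-0.03,0],0],[1,[0,0,0.029],0.1]]'
python3 -c "
from h import *
st()"

```

```text
clock: 26.68
eef_pos: [0.5452, 0.1416, 0.1068]
tool_rot: [-2.093, 2.341, -0.001]
contact_force: [2.8, -0.8, 4.7]
grip_width: 0.0289
t 26.68 tcp [0.5452 0.1416 0.1068] q [ 0.254  0.393 -0.108  1.069 -0.    -1.205] F [ 2.8 -0.8  4.7] M [-0.13 -0.66  0.05] w 0.0289
```

```bash

python3 -m creep '[[1,[0,0,0.029],0.1],[1,[0,0,0.029],0.1],[1,[0,0,0.029],0.1]]'
python3 -c "
from h import *
st()"

```

```text
clock: 27.05
eef_pos: [0.5453, 0.1415, 0.1059]
tool_rot: [-1.718, 2.629, -0.001]
contact_force: [2.0, -1.2, 4.4]
grip_width: 0.0292
t 27.05 tcp [0.5453 0.1415 0.1059] q [ 0.254  0.393 -0.109  1.067 -0.    -0.904] F [ 2.  -1.2  4.4] M [-0.16 -0.53 -0.01] w 0.0292
```

```bash

python3 -m creep '[[1,[0,0,0.029],0.1],[1,[0,0,0.029],0.1],[1,[0,0,0.015],0.05]]'
python3 -c "
from h import *
st()
snap('scene','s12.png');snap('wrist','w12.png')"

```

```text
clock: 27.42
eef_pos: [0.5452, 0.1413, 0.1052]
tool_rot: [-1.378, 2.822, -0.001]
contact_force: [2.2, -1.6, 5.8]
grip_width: 0.029
t 27.43 tcp [0.5452 0.1413 0.1052] q [ 2.540e-01  3.940e-01 -1.100e-01  1.065e+00 -1.000e-03 -6.540e-01] F [ 2.2 -1.6  5.8] M [-0.31 -0.53  0.03] w 0.029
```

View pics/w12.png

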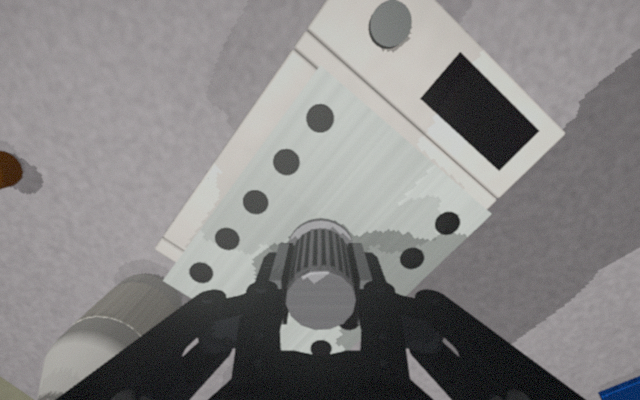

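The flange is nearly on the block. Continuing in small steps.

```bash

python3 -m creep '[[1,[0,0,0.015],0.06],[1,[0,0,0.015],0.06]]'
python3 -c "
from h import *
st()"

```

```text
clock: 27.78
eef_pos: [0.5451, 0.1414, 0.1048]
tool_rot: [-1.207, 2.899, -0.001]
contact_force: [1.4, -1.8, 6.4]
grip_width: 0.0289
t 27.77 tcp [0.5451 0.1414 0.1048] q [ 0.254  0.394 -0.111  1.065 -0.    -0.535] F [ 1.4 -1.8  6.4] M [-0.47 -0.56  0.03] w 0.0289
```

```bash

python3 -m creep '[[1,[0,0,0.015],0.06],[1,[0,0,0.015],0.06]]'
python3 -c "
from h import *
st()"

```

```text
clock: 28.02
eef_pos: [0.5452, 0.1412, 0.1046]
tool_rot: [-1.031, 2.966, -0.001]
contact_force: [1.4, -3.7, 8.7]
grip_width: 0.029
t 28.02 tcp [0.5452 0.1412 0.1046] q [ 2.540e-01  3.940e-01 -1.110e-01  1.064e+00 -1.000e-03 -4.150e-01] F [ 1.4 -3.7  8.7] M [-0.77 -0.36  0.08] w 0.029
```

```bash

python3 -m creep '[[1,[0,0,0],0.05],[1,[0,0,0],0.05]]'
python3 -c "
from h import *
st()
p=snap('wrist','w13.png'); a=cv2.imread('pics/w13.png')
cv2.imwrite('pics/w13z.png',cv2.resize(a[190:320,240:400],None,fx=5,fy=4.6,interpolation=cv2.INTER_CUBIC))
p=snap('scene','s13.png'); a=cv2.imread('pics/s13.png')
cv2.imwrite('pics/s13z.png',cv2.resize(a[120:220,310:420],None,fx=6,fy=6,interpolation=cv2.INTER_CUBIC))"

```

```text
clock: 28.28
eef_pos: [0.5449, 0.1412, 0.1046]
tool_rot: [-0.882, 3.014, -0.001]
contact_force: [1.1, -2.5, 8.9]
grip_width: 0.029
t 28.27 tcp [0.5449 0.1412 0.1046] q [ 2.540e-01  3.940e-01 -1.120e-01  1.064e+00 -1.000e-03 -3.150e-01] F [ 1.1 -2.5  8.9] M [-0.54 -0.08  0.04] w 0.029
```

View pics/w13z.png

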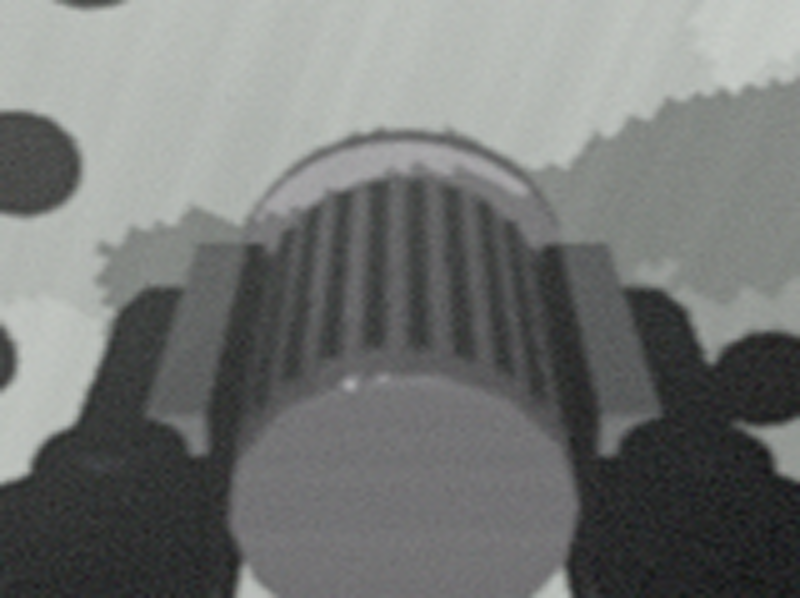

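View pics/s13z.png

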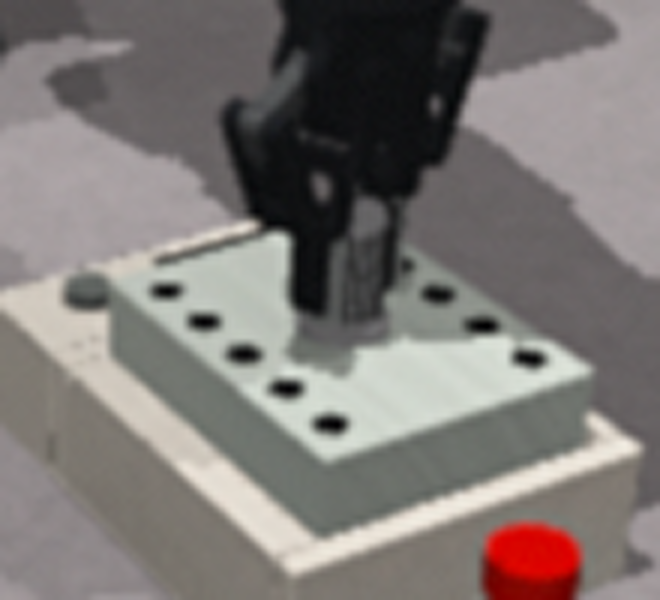

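The flange looks down on the block, and turning alone no longer lowers the force. I'll snug it up a little while watching the torque.

```bash

python3 -m creep '[[1,[0,0,0],0.06],[1,[0,0,0],0.06],[1,[0,0,0],0.06]]'
python3 -c "
from h import *
st()
p=snap('wrist','w14.png'); a=cv2.imread('pics/w14.png')
cv2.imwrite('pics/w14z.png',cv2.resize(a[190:320,240:400],None,fx=5,fy=4.6,interpolation=cv2.INTER_CUBIC))"

```

```text
clock: 28.75
eef_pos: [0.5449, 0.1414, 0.1046]
tool_rot: [-0.607, 3.082, -0.0]
contact_force: [-0.3, -1.0, 9.2]
grip_width: 0.0288
t 28.75 tcp [0.5449 0.1414 0.1046] q [ 0.254  0.394 -0.112  1.064 -0.    -0.135] F [-0.3 -1.   9.2] M [-0.16 -0.05  0.04] w 0.0288
```

View pics/w14z.png

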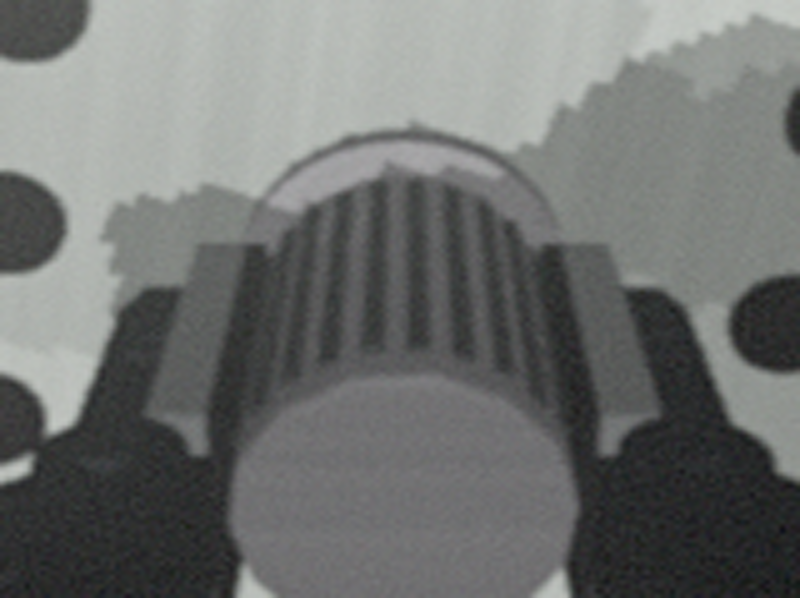

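```bash

python3 -m creep '[[1,[0,0,0],0.06],[1,[0,0,0],0.06],[1,[0,0,0],0.06]]'
python3 -c "
from h import *
st()"

```

```text
clock: 29.18
eef_pos: [0.5448, 0.1415, 0.1046]
tool_rot: [-0.328, 3.124, 0.0]
contact_force: [0.4, 0.3, 8.7]
grip_width: 0.0286
t 29.18 tcp [0.5448 0.1415 0.1046] q [ 0.254  0.394 -0.112  1.064  0.     0.045] F [0.4 0.3 8.7] M [-0.14  0.    0.12] w 0.0286
```

```bash

python3 -m creep '[[1,[0,0,0],0.06],[1,[0,0,0],0.06]]'
python3 -c "
from h import *
st()"

```

```text
clock: 29.42
eef_pos: [0.5448, 0.1415, 0.1046]
tool_rot: [-0.14, 3.138, 0.0]
contact_force: [0.5, -0.3, 7.6]
grip_width: 0.0292
t 29.43 tcp [0.5448 0.1415 0.1046] q [ 0.254  0.394 -0.112  1.064 -0.     0.165] F [ 0.5 -0.3  7.6] M [-0.13  0.01  0.11] w 0.0292
```

```bash

python3 -m creep '[[1,[0,0,0],0.06],[1,[0,0,0],0.06]]'
python3 -c "
from h import *
st()
p=snap('wrist','w15.png'); a=cv2.imread('pics/w15.png')
cv2.imwrite('pics/w15z.png',cv2.resize(a[190:320,240:400],None,fx=5,fy=4.6,interpolation=cv2.INTER_CUBIC))"

```

```text
clock: 29.68
eef_pos: [0.5448, 0.1415, 0.1046]
tool_rot: [0.048, 3.141, 0.0]
contact_force: [0.5, -0.7, 7.9]
grip_width: 0.0287
t 29.68 tcp [0.5448 0.1415 0.1046] q [ 0.254  0.394 -0.112  1.064 -0.     0.285] F [ 0.5 -0.7  7.9] M [-0.12  0.1   0.07] w 0.0287
```

View pics/w15z.png

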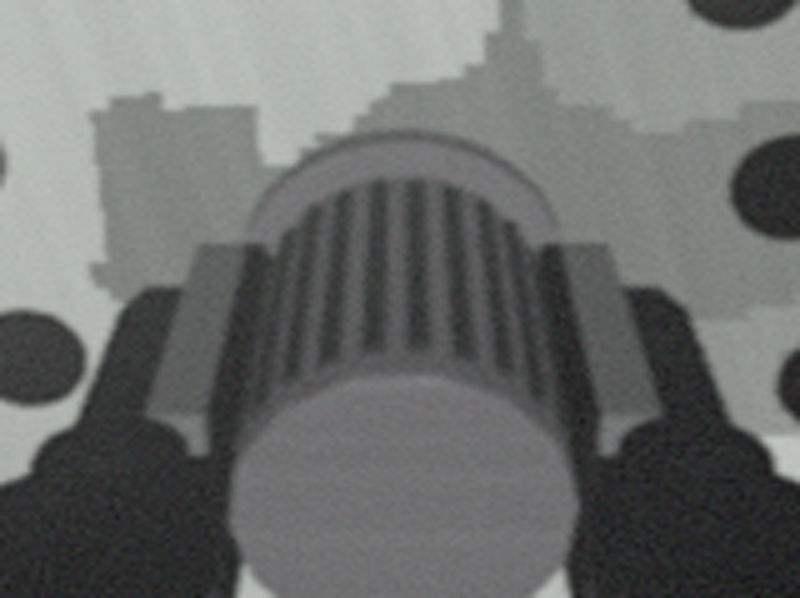

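```bash

python3 -m creep '[[1,[0,0,0],0.06],[1,[0,0,0],0.06]]'
python3 -c "
from h import *
st()"

```

```text
clock: 29.98
eef_pos: [0.5448, 0.1415, 0.1046]
tool_rot: [0.236, 3.132, 0.0]
contact_force: [-0.4, -0.9, 7.8]
grip_width: 0.0292
t 29.98 tcp [0.5448 0.1415 0.1046] q [ 0.254  0.394 -0.112  1.064 -0.     0.405] F [-0.4 -0.9  7.8] M [-0.14  0.04  0.09] w 0.0292
```

```bash

python3 -m creep '[[1,[0,0,0],0.05],[1,[0,0,0],0.05]]'
python3 -c "
from h import *
st()
p=snap('wrist','w16.png'); a=cv2.imread('pics/w16.png')
cv2.imwrite('pics/w16z.png',cv2.resize(a[190:320,240:400],None,fx=5,fy=4.6,interpolation=cv2.INTER_CUBIC))"

```

```text
clock: 30.22
eef_pos: [0.5448, 0.1415, 0.1046]
tool_rot: [0.392, 3.116, 0.0]
contact_force: [-0.6, -0.1, 9.4]
grip_width: 0.0287
t 30.23 tcp [0.5448 0.1415 0.1046] q [ 0.254  0.394 -0.112  1.064  0.     0.505] F [-0.6 -0.1  9.4] M [-0.12  0.05  0.07] w 0.0287
```

View pics/w16z.png

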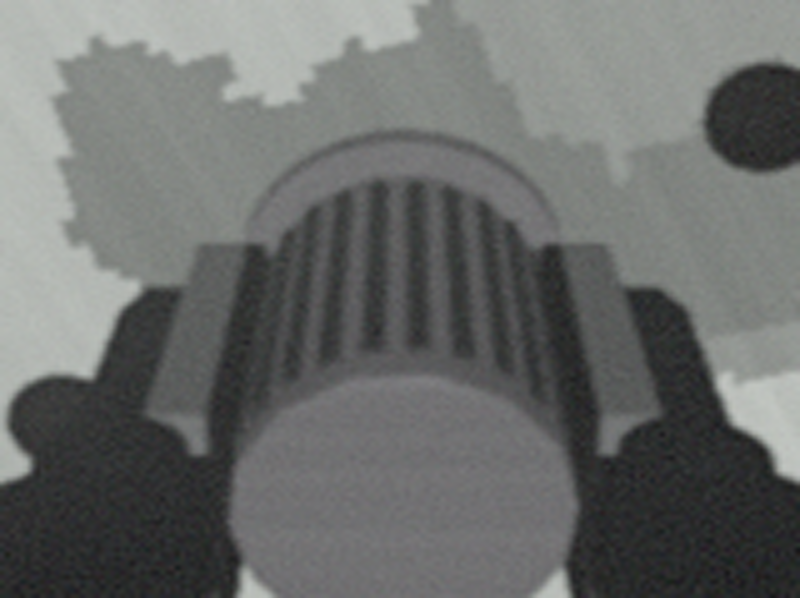

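Not sure yet whether the head is slipping in the pads: that last turn happens to be close to one rib pitch. I'll turn half a pitch and compare the ribs.

```bash

python3 -m creep '[[1,[0,0,0],0.055],[1,[0,0,0],0.055],[1,[0,0,0],0]]'
python3 -c "
from h import *
st()
p=snap('wrist','w17.png'); a=cv2.imread('pics/w17.png')
for f in ['w9','w12','w13','w14','w15','w16','w17']:
    g=cv2.imread(f'pics/{f}.png',0)[255:262,295:346].mean(0)
    g=g-np.convolve(np.pad(g,4,'edge'),np.ones(9)/9,'valid')
    b=cv2.imread(f'pics/{f}.png',0); 
    z=np.fft.rfft(g*np.hanning(51),512); k=40+np.argmax(abs(z[40:90])); print(f,'period',512/k,'phase60',round(np.angle(z[60]),2),abs(z[60]).round())
st()"

```

```text
clock: 30.65
eef_pos: [0.5448, 0.1415, 0.1045]
tool_rot: [0.562, 3.09, 0.0]
contact_force: [-0.3, 0.4, 8.5]
grip_width: 0.0286
t 30.65 tcp [0.5448 0.1415 0.1045] q [ 0.254  0.394 -0.112  1.064  0.     0.614] F [-0.3  0.4  8.5] M [-0.17  0.13 -0.11] w 0.0286
w9 period 8.39344262295082 phase60 1.33 235.0
w12 period 8.39344262295082 phase60 1.27 256.0
w13 period 8.39344262295082 phase60 1.28 242.0
w14 period 8.39344262295082 phase60 1.35 234.0
w15 period 8.39344262295082 phase60 1.34 245.0
w16 period 8.39344262295082 phase60 1.33 249.0
w17 period 8.39344262295082 phase60 1.3 250.0
t 30.7 tcp [0.5448 0.1415 0.1046] q [ 0.254  0.394 -0.112  1.064  0.     0.613] F [ 0.1 -0.2  8.4] M [-0.1   0.08 -0.09] w 0.0285
```

The rib phase is constant throughout, so the screw turns with the jaws and isn't slipping. I'll keep turning gently towards the stop.

```bash

python3 -m creep '[[1,[0,0,0],0.06],[1,[0,0,0],0.06]]'
python3 -c "
from h import *
st()"

```

```text
clock: 30.95
eef_pos: [0.5448, 0.1415, 0.1046]
tool_rot: [0.748, 3.051, 0.0]
contact_force: [-0.0, -2.0, 9.5]
grip_width: 0.029
t 30.95 tcp [0.5448 0.1415 0.1046] q [ 0.254  0.394 -0.112  1.065 -0.     0.735] F [-0.  -2.   9.5] M [-0.24  0.24  0.15] w 0.029
```

```bash

python3 -m creep '[[1,[0,0,0],0.06],[1,[0,0,0],0.06]]'
python3 -c "
from h import *
st()"

```

```text
clock: 31.2
eef_pos: [0.5447, 0.1415, 0.1045]
tool_rot: [0.929, 3.001, 0.0]
contact_force: [-1.4, -1.6, 9.8]
grip_width: 0.0288
t 31.2 tcp [0.5447 0.1415 0.1045] q [ 0.254  0.394 -0.112  1.065 -0.     0.855] F [-1.4 -1.6  9.8] M [-0.27  0.35  0.17] w 0.0288
```

```bash

python3 -m creep '[[1,[0,0,0],0.04],[1,[0,0,0],0.04]]'
python3 -c "
from h import *
st()"

```

```text
clock: 31.45
eef_pos: [0.5446, 0.1414, 0.1046]
tool_rot: [1.047, 2.962, 0.0]
contact_force: [-1.9, -1.5, 11.2]
grip_width: 0.0291
t 31.45 tcp [0.5446 0.1414 0.1046] q [ 0.254  0.394 -0.112  1.065 -0.     0.934] F [-1.9 -1.5 11.2] M [-0.28  0.53  0.3 ] w 0.0291
```

The torque has climbed to 0.30 N·m, which is finger-tight. Letting go.

```bash

python3 -m creep '[[0.6,[0,0,0],0],[0.5,[0,0,0],0],[0.3,[0,0,0],0],[0.1,[0,0,0],0],[0,[0,0,0],0],[0,[0,0,0],0],[0,[0,0,0],0]]'
python3 -c "
from h import *
st();snap('wrist','w18.png')"

```

```text
clock: 32.33
eef_pos: [0.5446, 0.1415, 0.1041]
tool_rot: [1.05, 2.961, 0.0]
contact_force: [0.6, -0.4, 0.9]
grip_width: 0.0853
t 32.33 tcp [0.5446 0.1415 0.1041] q [ 0.254  0.395 -0.112  1.064 -0.     0.936] F [ 0.6 -0.4  0.9] M [-0.03  0.01  0.01] w 0.0853
```

View pics/w18.png

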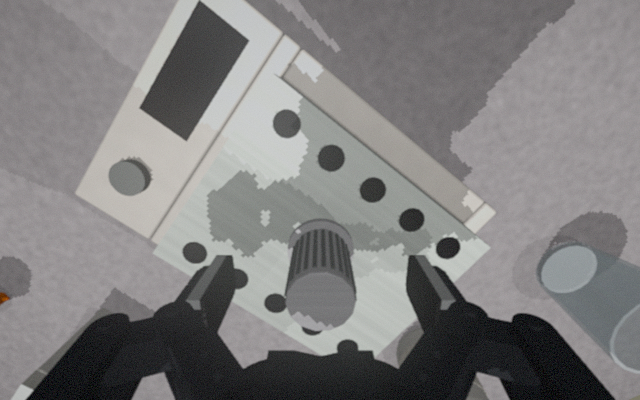

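The fingers are open and clear of the head. Raising the arm and checking.

```bash

python3 -m creep '[[0,[0,0,-0.5],0],[0,[0,0,-1],0],[0,[0,0,-1.5],0],[0,[0,0,-1.5],0],[0,[0,0,-1.5],0],[0,[0,0,-1.5],0],[0,[0,0,-1.5],0],[0,[0,0,-1.5],0],[0,[0,0,-1],0],[0,[0,0,-0.5],0],[0,[0,0,0],0],[0,[0,0,0],0]]'
python3 -c "
from h import *
st();
p=snap('scene','s19.png');a=cv2.imread('pics/s19.png')
cv2.imwrite('pics/s19z.png',cv2.resize(a[120:230,300:430],None,fx=5,fy=5,interpolation=cv2.INTER_CUBIC))
p=snap('wrist','w19.png');a=cv2.imread('pics/w19.png');t=np.array([.5446,.1415,0])
th=np.linspace(0,6.3,60)
for z,r,c in((.143,.015,(0,0,255)),(.099,.0185,(0,255,0))):
  cv2.polylines(a,[np.array([proj(p,t+[r*np.cos(x),r*np.sin(x),z])*8 for x in th]).astype(int)],False,c,1,cv2.LINE_AA,3)
cv2.imwrite('pics/w19z.png',cv2.resize(a[130:260,240:400],None,fx=4.6,fy=4.6,interpolation=cv2.INTER_CUBIC))"

```

```text
clock: 33.88
eef_pos: [0.5444, 0.1414, 0.2237]
tool_rot: [-1.05, -2.96, 0.001]
contact_force: [-0.2, -0.2, -0.8]
grip_width: 0.0854
t 33.88 tcp [0.5444 0.1414 0.2237] q [0.254 0.346 0.124 1.35  0.    0.936] F [-0.2 -0.2 -0.8] M [-0.    0.03 -0.01] w 0.0854
```

View pics/s19z.png

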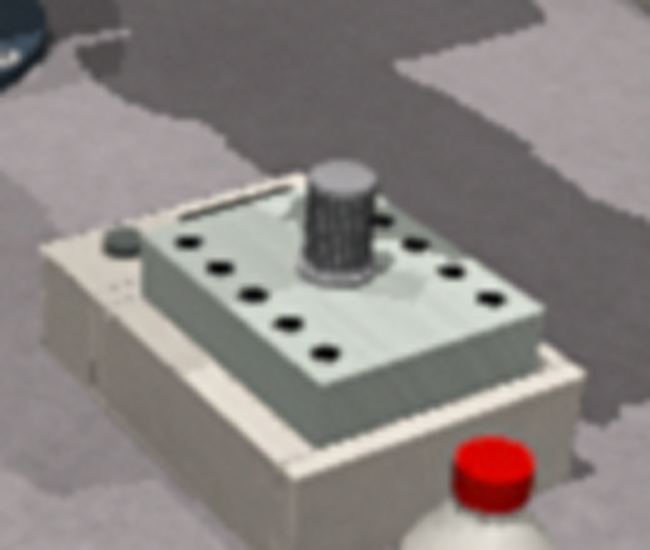

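View pics/w19z.png

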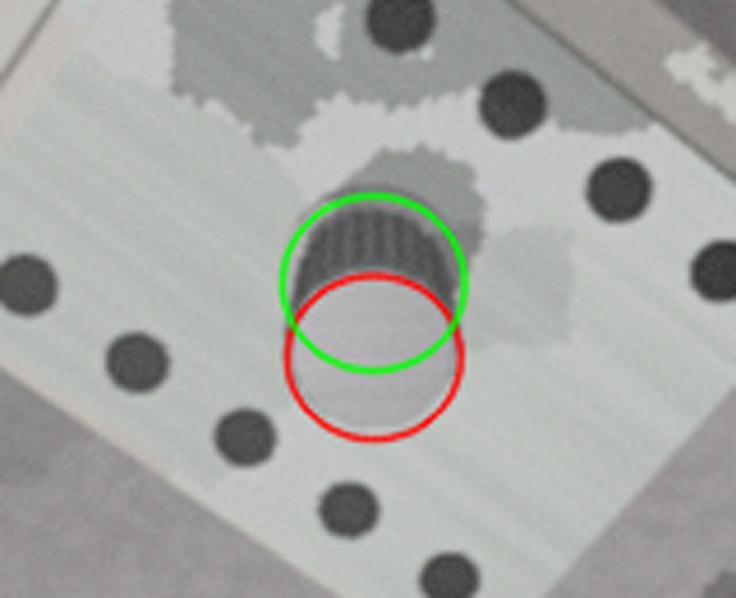

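View pics/s19.png

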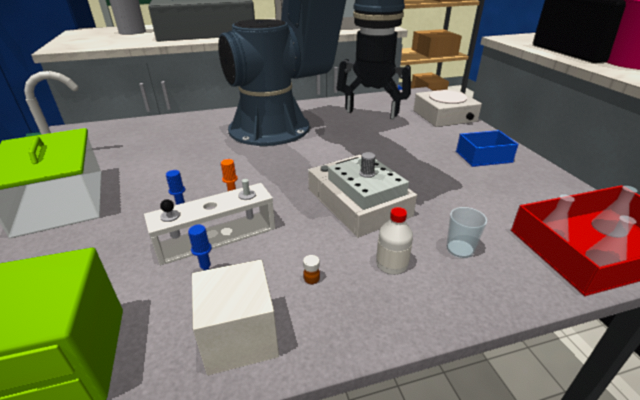

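The flange sits flat on the block, and the head outline predicted for the home height fits the picture. The plug, pin, jar, beaker and bottle have not moved. Handing in.

```bash
python3 -c "
from plant import ticket
print(ticket.job_done())"
```

```text
the job is handed in; nothing more can be done
None
```

The screw is home in the heater's well, finger-tight and released, and I handed the job in at about 34 s.

**What I did:** I took the screw from the holder's middle hole and lowered it down the well without contact. The lugs met the ridges with the flange about 7 mm up, under roughly 8 N. I then turned it clockwise, following the thread down at 2.9 mm/rad. In total it turned about 3.9 rad from first contact.

**Last checks:**
- **Depth:** the tool stopped at 0.1046 m, the height I had worked out for the flange flush on the block, and stayed there as I turned further. In the pictures the flange lies on the block.
- **Force:** contact stayed at about 13 N or less throughout.
- **Tightness:** torque rose to 0.30 N·m at the end.
- **Slip:** the ribs held the same position relative to the jaws up to about 0.3 rad before the end, so the screw was turning with the gripper; the last turns were not checked.
- **Release:** the gripper is open and clear, with no force reading. In the last picture the plug, pin, jar, beaker, bottle and look-alikes look unmoved.

**Disagreements:** the cameras differed by 2 to 5 mm on the well and about 4 mm on the screw head. I used the wrist camera for the well and a blend of the top and wrist views for the grasp. The tightening stop came about 0.6 to 0.7 rad later than I had estimated from the thread geometry. The tool also drifted sideways by up to about 1 mm while screwing in, with side forces of 4 N or less.

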